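# Lay out a laser marking bed: carrier, blank, gauge and reference

## Robot

A 7-joint arm with a two-finger parallel gripper is mounted at the origin on the work surface. World frame = base frame: x ahead of the robot, y to its left, z up, the work surface at z = 0. Lengths are in m, angles in rad, forces in N, time in s.
With the tool pointing down it reaches from about 0.4 to 0.9 m from the base axis. Payload 5.6 kg.
Tool frame: the origin (TCP) lies midway between the tips of the shut fingers; the grasp point (between the pads) lies 19 mm behind it; y points along the fingers, z is the direction in which the jaws open and shut, and the axes are right-handed (so a half turn about y gives the same grasp; the last joint's range is limited). The gripper opens to 92 mm and grips with 3 to 60 N. Pads are 20 mm wide; open, the fingers measure 128 mm over their backs; the gripper's body (75 mm by 189 mm) begins 69 mm behind the grasp point.
Start: joints at [-1.296, 0.468, -0.012, 1.603, 0.006, 1.071, -0.056], TCP at [0.203, 0.617, 0.182] pointing down, gripper open.
Joint ranges: [-2.53, 2.53], [-0.31, 2.02], [-1.57, 1.55], [0.28, 2.44], [-1.29, 4.43], [0.15, 1.84], [-2.92, 2.92]. Speed limits (rad/s): [2.57, 2.57, 3.14, 3.14, 3.14, 3.14, 3.14].

## Interface

Orientations are given as a 3x3 rotation matrix whose columns are the frame's x, y, z axes.
In Python, from station import env, effector, solver, viewer, workorder, search_frame, tip_of gives the robot as it stands. Calls block until the motion is done:
- env.reach(position, orientation): joint-space move of the TCP to a pose.
- env.movel(position, frame=None, rate=0.15): straight line of the TCP; frame=None keeps the orientation; rate is the mean speed in m/s.
- env.goto_joints(angles): joint-space move.
- effector.release() and effector.grasp(squeeze=None): open the fingers fully, or close them until they stop; squeeze is the grip in N (None keeps the last).
- env.pause(seconds).
- solver.inverse_kinematics(position, orientation): joint angles nearest the present ones, or None.
- env.sense(): the state.
- viewer.read_camera(name): name is "scene" or "top" or "wrist"; returns (picture, depth): 400x640x3 uint8, red, green, blue; 400x640 float32, m along the optical axis (not along the pixel's ray), 0 where there is no reading.
- viewer.camera_info(name): a dict with "intrinsics" (3x3 intrinsics, pixels), "eye" and "rotation" of the camera in the world; the wrist camera has in their place "T_tool_cam" (4x4, takes a point from camera to tool coordinates, whose origin is the TCP and whose axes are the tool frame's). Camera axes: x right, y up, looking along -z (the intrinsics and any distortion apply to the point x, -y, -z); pixel columns grow to the right and rows downward; lengths in m; the calibration is good to about 2 mm. A picture is of the moment at which its call begins: read the wrist's pose just before it. camera_info takes no time and is no camera call.
A pose or a line that the arm cannot do raises env.PlanningError and nothing moves.
- workorder.finish_job(): hands the job in, once; it reports no verdict.
Trained networks look in the newest picture that a camera, given by its name, has taken for a name from the list of things; names that differ only in an ending like _2 or _b are one class to them, and where a whole thing is asked for, a point or a joint stands for the part that bears it (a point fixed in the world has none). Each returns a list of dicts, best first, with "score" (0 to 1); they miss things now and then, are a little off and sometimes report something else, mostly with a low value. They report only what shows in the picture. A call takes as long as a camera call. They do not tell look-alikes from the thing itself.
- search_frame(camera, name): "at" ([x, y, z] in m, in world coordinates, good to about 4 mm: the middle of the surface that is visible of it).
- tip_of(camera, name): "at" ([x, y, z] in m, in world coordinates, good to about 4 mm: a listed point, or the origin of a listed thing).
The state is a dict: "t": time; "joint_positions": joint angles; "joint_velocities": joint speeds; "tau": joint torques, N m; "ee_pos": TCP position; "tcp_rot": TCP orientation; "wrist_force": force on the tool from outside, world axes, zero at the start; "moment": the same for the moment, N m; "gripper_width": finger opening in m.
Only numpy, scipy, OpenCV 4.12 (cv2) and the standard library are available. Lean on these libraries where they do the work, as an engineer would, in place of code of your own. Each camera call takes 0.05 s, during which the arm holds its last target. There are 200 camera calls.

## Task

First lower the aluminium carrier plate over both brass dowels of the black marking bed so that it lies flat on the bed, then set the brass disc flat on the carrier midway between the two dowels, and then stand the black gauge with the red top upright and centred on top of the brass disc. At any time, lay the steel disc flat on the cork pad, midway between its two red stops. Leave the blue disc alone.

Things in the scene. Friction and masses are not known exactly. Their poses are not given: they have to be found in the camera images.
- carrier: Loose bare-aluminium plate, 50 mm (its x) by 150 mm (its y) by 16 mm thick, 0.3 kg, flat top, with two round through holes 11 mm in diameter with chamfered mouths at y = -55 and +55 mm on its long centre line. It may go on either way round. Origin: centre of the underside, z up.
- bed: Fixed black marking bed plate, 110 mm (its x) by 180 mm (its y) by 8 mm thick, with two upright brass dowels 8 mm in diameter at y = -55 and +55 mm on its long centre line (x = 0); they stand 26 mm above the bed's top, the top 4 mm tapered. Lying flat on the bed, the carrier lets the dowels stick out 10 mm above its own top. Origin: centre of the bed's underside on the table, z up.
- brass_disc: Loose solid brass disc (the blank to be marked), diameter 40 mm, 14 mm high, 0.15 kg, yellow metal. Origin: centre of the underside, z up.
- gauge: Loose focus gauge: upright black cylinder with a red top, diameter 28 mm, 40 mm high, 0.06 kg. Origin: centre of the underside, z up.
- steel_disc: Loose solid steel disc (the reference piece), diameter 40 mm, 14 mm high, 0.14 kg, grey metal. Origin: centre of the underside, z up.
- pad: Fixed cork pad, 90 mm (its x) by 130 mm (its y) by 4 mm thick, with a red stop block at each end of its long side: each 50 mm (x) by 16 mm (y), its top 18 mm above the table, centred at y = -53 and +53 mm, so that 90 mm are free between them. The middle between the stops is the pad's centre. Origin: centre of the pad's underside on the table, z up.
- blue_disc: Loose blue disc of the same size as the others (diameter 40 mm, 14 mm high), not part of the job: it stays where it is. Origin: centre of the underside, z up.
Mind the look-alikes: they are no part of the job. Of the things shaped like the steel_disc, the steel one is meant.

How it is judged:
By the outcome, as a careful person would: the job done as asked, in the order asked, and still so for the second after the job is handed in, with the robot touching nothing.
It also fails if it takes over 112 s, if anything falls off the work surface, if the arm or the gripper's body presses on something with over 40 N, if the wrist force passes 120 N, or if a joint passes its speed limit or range.

## Working session

There is one attempt and no reset: what is moved stays moved. The work goes in short steps, each a Python script; the robot and the scene stay as the last script left them, time stands still between calls to the robot, and variables do not carry over. Pictures are saved under pics/ and viewed, about 12 in all and at most 16, crops included, and the job is handed in when it is done.

```bash
mkdir -p pics; ls
cat > h.py <<'E'
import numpy as np, cv2
from station import env, effector, solver, viewer, workorder, search_frame, tip_of
def snap(cam,fn=None):
    s=env.sense(); im,d=viewer.read_camera(cam)
    if fn: cv2.imwrite('pics/'+fn,im[:,:,::-1])
    i=viewer.camera_info(cam); K=np.array(i['intrinsics'])
    if 'T_tool_cam' in i:
        T=np.array(i['T_tool_cam']); R0=np.array(s['tcp_rot']); 
        R=R0@T[:3,:3]; e=R0@T[:3,3]+np.array(s['ee_pos'])
    else: R=np.array(i['rotation']); e=np.array(i['eye'])
    v,u=np.mgrid[0:400,0:640]
    P=np.stack([(u-K[0,2])/K[0,0]*d,-(v-K[1,2])/K[1,1]*d,-d],-1)
    W=P@R.T+e; W[d==0]=np.nan
    return im,d,W,K,R,e
def proj(p,K,R,e):
    q=R.T@(np.array(p)-e); return K[0,0]*q[0]/-q[2]+K[0,2], K[1,1]*(-q[1])/-q[2]+K[1,2]
E
python3 - <<'E'
from h import *
np.set_printoptions(precision=4,suppress=True)
s=env.sense();print(s['t'],s['ee_pos'],s['tcp_rot'],s['gripper_width'])
for c in ['scene','top']:
    im,d,W,K,R,e=snap(c,c+'0.png'); print(c,viewer.camera_info(c))
    for n in ['carrier','bed','brass_disc','gauge','steel_disc','pad','blue_disc']:
        for f in (search_frame,tip_of):
            print(n,f.__name__,[(np.round(r['at'],3).tolist(),round(r['score'],2),np.round(proj(r['at'],K,R,e)).tolist()) for r in f(c,n)[:3]])
print(viewer.camera_info('wrist'),env.sense()['t'])
E
```

```text
pics
0.0 [0.203  0.6168 0.1816] [[ 0.9499 -0.0004  0.3126]
 [-0.3126 -0.0016  0.9499]
 [ 0.0001 -1.     -0.0017]] 0.09169657402152968
scene {'intrinsics': array([[438.3089,   0.    , 316.8988],
       [  0.    , 438.3089, 197.3708],
       [  0.    ,   0.    ,   1.    ]]), 'eye': array([0.8499, 0.2427, 0.683 ]), 'rotation': array([[-0.5415, -0.6915,  0.4781],
       [ 0.8407, -0.4433,  0.3109],
       [-0.003 ,  0.5703,  0.8214]])}
carrier call [([0.603, 0.001, 0.015], 0.89, [277.0, 258.0])]
carrier call []
bed call [([0.596, -0.238, 0.006], 0.28, [176.0, 196.0])]
bed call [([0.576, 0.251, 0.001], 0.61, [417.0, 327.0]), ([0.593, -0.244, 0.001], 0.47, [176.0, 195.0])]
brass_disc call [([0.424, -0.227, 0.011], 0.75, [238.0, 139.0])]
brass_disc call [([0.423, -0.231, -0.002], 0.57, [238.0, 143.0])]
gauge call [([0.435, 0.24, 0.035], 0.67, [451.0, 246.0])]
gauge call [([0.424, 0.24, 0.002], 0.76, [449.0, 251.0]), ([0.6, -0.003, -0.0], 0.48, [277.0, 260.0])]
steel_disc call [([0.357, -0.05, 0.012], 0.83, [328.0, 153.0]), ([0.359, -0.143, 0.021], 0.7, [289.0, 132.0]), ([0.422, -0.092, 0.01
[... 1547 characters left out ...]
 0.003], 0.84, [369.0, 227.0]), ([0.481, -0.15, 0.001], 0.81, [397.0, 201.0])]
pad call [([0.59, -0.242, 0.006], 0.96, [440.0, 149.0]), ([0.598, -0.007, 0.017], 0.41, [326.0, 143.0])]
pad call [([0.591, -0.244, 0.0], 0.81, [440.0, 149.0])]
blue_disc call []
blue_disc call [([0.44, 0.07, -0.002], 0.51, [289.0, 221.0]), ([0.591, -0.244, -0.0], 0.36, [440.0, 149.0])]
{'intrinsics': array([[343.6169,   0.    , 324.3353],
       [  0.    , 343.6169, 202.5499],
       [  0.    ,   0.    ,   1.    ]]), 'T_tool_cam': array([[ 0.0003, -0.9686, -0.2486, -0.0693],
       [-0.0007,  0.2486, -0.9686, -0.2009],
       [ 1.    ,  0.0005, -0.0007,  0.0002],
       [ 0.    ,  0.    ,  0.    ,  1.    ]])} 1.5
```

View pics/top0.png

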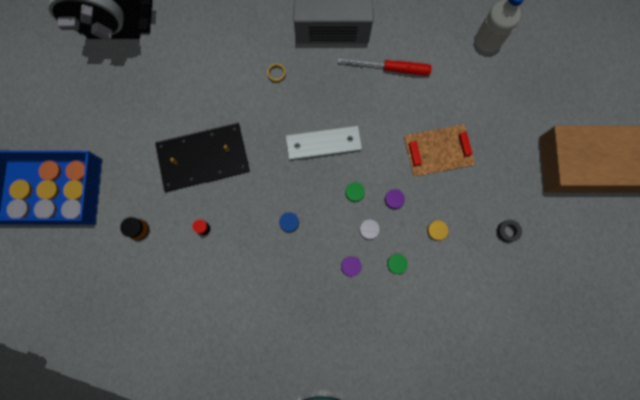

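View pics/scene0.png

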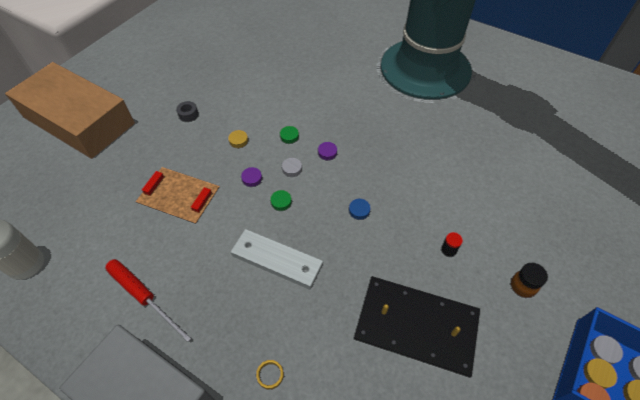

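The top view shows the bed at about (202,157) and the carrier at (325,143). The steel disc at (369,229) sits among two green and two purple discs. The brass disc is at (437,230), the red-topped gauge at (201,227), the pad at (440,149) and the blue disc at (289,222). Next I'll measure poses by colour segmentation.

```bash
cat >> h.py <<'E'
def plane(uv,z,K,R,e):
    uv=np.atleast_2d(np.asarray(uv,float))
    r=np.stack([(uv[:,0]-K[0,2])/K[0,0],-(uv[:,1]-K[1,2])/K[1,1],-np.ones(len(uv))],-1)@R.T
    return (e+r*((z-e[2])/r[:,2])[:,None])[:,:2]
def blob(mask,near):
    "mask of the component nearest to the pixel"
    n,l,st,c=cv2.connectedComponentsWithStats(mask.astype(np.uint8))
    k=[i for i in range(1,n) if st[i,4]>15]
    if not k: return None
    i=min(k,key=lambda i:np.hypot(*(c[i]-near))); return l==i
def rect(m,z,*cam):
    v,u=np.nonzero(m); p=plane(np.stack([u,v],1),z,*cam)
    (c,wh,a)=cv2.minAreaRect((p*1000).astype(np.float32))
    if wh[0]<wh[1]: a+=90; wh=wh[::-1]
    return p.mean(0),np.array(c)/1000,np.round(wh,1),(a+90)%180-90  # mean, centre, size mm, yaw deg of long side
E
python3 - <<'E'
from h import *
np.set_printoptions(precision=4,suppress=True)
for c in ['top','scene']:
    im,d,W,*cam=snap(c)
    hsv=cv2.cvtColor(im,cv2.COLOR_RGB2HSV); H,S,V=[hsv[...,i].astype(int) for i in range(3)]
    T={'carrier':((.60,0,.016),(S<30)&(V>135)),'bed':((.574,.26,.008),(V<45)),
       'steel':((.424,-.092,.014),(S<30)&(V>135)),'brass':((.423,-.229,.014),(H>15)&(H<30)&(S>110)&(V>90)),
       'gauge':((.424,.239,.04),((H<8)|(H>172))&(S>150)&(V>80)),'pad':((.592,-.242,.004),(S>60)&((H<25)|(H>170))&(V>50)),'blue':((.436,.07,.014),(H>95)&(H<125)&(S>100))}
    for n,(p,m) in T.items():
        b=blob(m,proj(p,*cam))
        if b is None: print(n,'none');continue
        print(c,n,b.sum(),*rect(b,p[2],*cam),'z',np.nanmedian(W[b][:,2]))
E
```

```text
top carrier 1613 [ 0.6017 -0.0005] [ 0.6018 -0.0004] [150.3  49.6] -81.74804496765137 z 0.01688961016777485
top bed 4211 [0.5707 0.2509] [0.5713 0.2507] [177.2 108. ] -75.82338333129883 z 0.0092354606706187
top steel 271 [ 0.4222 -0.0925] [ 0.4224 -0.0918] [35.8 34. ] -89.81738971173763 z 0.014675710378417417
top brass 311 [ 0.4198 -0.2277] [ 0.4198 -0.2274] [38.1 35.9] -89.81614471971989 z 0.014477732561279932
top gauge 154 [0.4225 0.2397] [0.4218 0.2394] [25.8 25.3] 2.8718035221099854 z 0.0411036287124254
top pad 2702 [ 0.5886 -0.2408] [ 0.589  -0.2412] [132.9  91.3] -78.69594192504883 z 0.004830613019674357
top blue 307 [0.4357 0.0684] [0.4359 0.0686] [38.3 38. ] 0.19711638987064362 z 0.014946437118487088
scene carrier 2341 [ 0.6008 -0.0013] [ 0.6007 -0.0034] [151.2  51.4] -81.87608814239502 z 0.015958057440795703
scene bed 7591 [0.5751 0.252 ] [0.5732 0.2493] [177.4 108.9] -75.67899513244629 z 0.008207668775510935
scene steel 227 [ 0.4223 -0.0948] [ 0.4224 -0.0943] [37.3 35.2] -57.360633850097656 z 0.014022895469060104
scene brass 220 [ 0.4222 -0.2293] [ 0.4223 -0.2296] [38.6 37.6] 72.47138214111328 z 0.01409031647595077
scene gauge 190 [0.4244 0.2383] [0.4243 0.238 ] [28.8 24.7] 22.173242568969727 z 0.04009568536848751
scene pad 2754 [ 0.5911 -0.2424] [ 0.5906 -0.2448] [137.6  90.3] -78.68603420257568 z 0.004234333635253995
scene blue 348 [0.4394 0.0677] [0.4395 0.0676] [42.1 36.7] 30.39307403564453 z 0.013958124677781236
```

```bash
cat >> h.py <<'E'
def fr(yaw):  # tool x at yaw deg, pointing down
    a=np.radians(yaw); x=np.array([np.cos(a),np.sin(a),0]); y=np.array([0,0,-1.]); return np.stack([x,y,np.cross(x,y)],1)
E
python3 - <<'E'
from h import *
np.set_printoptions(precision=4,suppress=True)
for yaw in(-76,104):
    print(yaw,solver.inverse_kinematics([.572,.25,.148],fr(yaw)))
env.reach([.572,.25,.148],fr(-75.75))
im,d,W,*cam=snap('wrist','wbed.png')
print(env.sense()['ee_pos'],env.sense()['t'])
np.savez('wbed.npz',im=im,d=d,K=cam[0],R=cam[1],e=cam[2])
env.reach([.601,-.002,.13],fr(-81.8))
im,d,W,*cam=snap('wrist','wcar.png')
np.savez('wcar.npz',im=im,d=d,K=cam[0],R=cam[1],e=cam[2])
print(env.sense()['joint_positions'],env.sense()['t'])
a=cv2.imread('pics/wbed.png');b=cv2.imread('pics/wcar.png')
cv2.imwrite('pics/w2.png',cv2.resize(np.hstack([a[:,120:520],b[:,120:520]]),None,fx=1,fy=1))
E
```

```text
-76 [-0.7419  0.4708  0.3704  1.7213 -0.1982  0.9864 -0.0541]
104 [-0.279   0.4775 -0.25    1.6878  0.1361  0.9933  2.8093]
[0.5713 0.2519 0.148 ] 3.5417
[-0.3924  0.4625  0.441   1.7975 -0.2406  0.9345  0.299 ] 4.5917
```

View pics/w2.png

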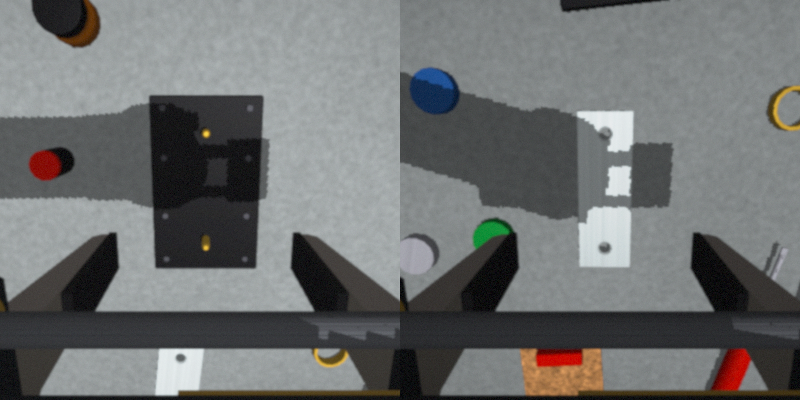

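Left half of the picture, bed: the dowels are at about pixel (326,133) and (326,243). Right half, carrier: the holes are at about (325,133) and (325,247). Next I'll locate both pairs more precisely.

```bash
cat > dw.py <<'E'
from h import *
np.set_printoptions(precision=4,suppress=True)
def W_of(d,K,R,e):
    v,u=np.mgrid[0:400,0:640]; P=np.stack([(u-K[0,2])/K[0,0]*d,-(v-K[1,2])/K[1,1]*d,-d],-1); return P@R.T+e
f=np.load('wbed.npz'); im,d=f['im'],f['d']; cam=f['K'],f['R'],f['e']; W=W_of(d,*cam)
hsv=cv2.cvtColor(im,cv2.COLOR_RGB2HSV).astype(int)
for r0 in (133,243):
    s=np.s_[r0-14:r0+15,312:341]
    y=(hsv[s][...,0]>12)&(hsv[s][...,0]<35)&(hsv[s][...,1]>100)&(hsv[s][...,2]>60)
    v,u=np.nonzero(y); z=W[s][...,2]
    print('yellow rows',v.min()+r0-14,v.max()+r0-14,'cols',u.min()+312,u.max()+312,y.sum(),'zmax',np.round(np.sort(z[y])[-12:],4))
    t=y&(z>.0305); v,u=np.nonzero(t); print(' top',t.sum(),plane([u.mean()+312,v.mean()+r0-14],.034,*cam), W[s][t].mean(0))
    # fit vertical dowel model: centre line through base and top
    from scipy.optimize import minimize
    def model(p):
        m=np.zeros((29*8,29*8),np.uint8)
        th=np.linspace(0,2*np.pi,24); pts=[]
        for zz,rr in((.008,.004),(.030,.004),(.034,.003)):
            for a in th:
                q=proj([p[0]+rr*np.cos(a),p[1]+rr*np.sin(a),zz],*cam); pts.append([(q[0]-312+.5)*8,(q[1]-r0+14+.5)*8])
        cv2.fillConvexPoly(m,cv2.convexHull(np.array(pts,np.float32)).astype(np.int32),255)
        return cv2.resize(m,(29,29),interpolation=cv2.INTER_AREA)/255.
    c0=plane([326,r0],.021,*cam)[0]
    best=min(((((model(c0+np.array([dx,dy])*1e-3)-y)**2).sum(),dx,dy) for dx in np.arange(-6,6.1,.5) for dy in np.arange(-6,6.1,.5)))
    print(' model',best,c0+np.array(best[1:])*1e-3)
f=np.load('wcar.npz'); im,d=f['im'],f['d']; cam=f['K'],f['R'],f['e']; W=W_of(d,*cam)
g=cv2.cvtColor(im,cv2.COLOR_RGB2GRAY)
for r0 in(133,247):
    s=np.s_[r0-14:r0+15,312:341]; print(g[s][4:25,4:25] if r0==247 else '')
cv2.imwrite('pics/holes.png',cv2.resize(np.hstack([im[115:150,305:345],im[230:265,305:345]])[:,:,::-1],None,fx=9,fy=9,interpolation=cv2.INTER_CUBIC))
hsv=cv2.cvtColor(im,cv2.COLOR_RGB2HSV).astype(int)
b=blob((W[...,2]>.010)&(W[...,2]<.022),(325,190)); print(rect(b,.016,*cam),np.nanmedian(W[b][:,2]))
print(plane([[325,133],[325,247]],.016,*cam))
E
python3 dw.py
```

```text
yellow rows 128 138 cols 321 330 80 zmax [0.0328 0.0328 0.0329 0.0329 0.033  0.033  0.033  0.0331 0.0331 0.0331
 0.0334 0.3489]
 top 38 [[0.5598 0.304 ]] [0.5598 0.3044 0.0406]
 model (np.float64(7.3265974625144175), np.float64(-0.5), np.float64(0.0)) [0.5595 0.3039]
yellow rows 235 251 cols 321 330 131 zmax [0.0322 0.0323 0.0323 0.0323 0.0324 0.0328 0.0329 0.033  0.033  0.0331
 0.0333 0.0334]
 top 27 [[0.5866 0.1989]] [0.5868 0.1981 0.032 ]
 model (np.float64(15.64478277585544), np.float64(-0.5), np.float64(-0.5)) [0.5869 0.1973]

[[216 216 216 217 218 214 210 213 215 217 218 216 217 218 220 219 218 219
  217 217 217]
 [217 217 219 218 217 214 211 214 212 216 216 216 218 217 219 218 220 218
  219 219 218]
 [216 218 218 217 217 212 209 208 211 213 216 217 216 220 219 217 217 218
  221 219 217]
 [215 217 218 218 216 212 208 202 208 207 210 213 216 218 218 219 218 218
  218 219 216]
 [215 212 216 215 212 202 194 187 187 192 197 204 209 215 217 215 217 217
  218 215 217]
 [215 215 213 210 197 185 171 164 161 165 165 176 189 204 211 217 219 216
  219 216 217]
 [212 213 209 195 179 164 15
[... 763 characters left out ...]
 216 214]
 [213 211 204 184 165 150 138 127 124 125 130 140 149 169 192 208 215 216
  213 216 212]
 [211 212 210 201 187 175 167 159 155 156 159 165 178 194 206 215 215 216
  216 215 214]
 [211 213 215 210 206 197 187 180 180 183 186 190 199 209 213 215 216 215
  216 216 211]
 [213 210 215 213 213 207 202 201 199 200 204 205 211 215 216 214 216 215
  215 215 212]
 [209 214 215 213 212 209 204 207 208 208 212 212 211 215 213 216 213 215
  215 215 212]
 [213 215 214 215 212 208 205 209 209 210 215 212 213 212 212 213 213 215
  215 212 213]]
(array([0.6016, 0.0033]), array([ 0.6022, -0.0008]), array([148.9,  49.8]), -81.87219715118408) 0.014633082422307125
[[ 0.5945  0.0539]
 [ 0.6105 -0.0543]]
```

View pics/holes.png

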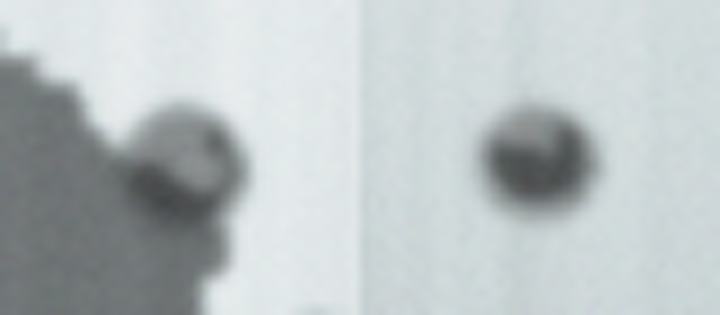

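Hole spacing and dowel spacing both measure 110.0 mm, so the measurements are consistent. Grasping the carrier.

Run:
```python
from h import *
np.set_printoptions(precision=4,suppress=True)
F=fr(-81.7)
env.movel([.6025,-.0001,.05],F,rate=.15); env.pause(.2); s=env.sense(); print(s['ee_pos'],s['t'])
err=np.array(s['ee_pos'])[:2]-[.6025,-.0001]
env.movel([.6025,-.0001,.003],F,rate=.1); env.pause(.2); s=env.sense(); print(s['ee_pos'],s['wrist_force'])
effector.grasp(40); s=env.sense(); print(s['ee_pos'],s['gripper_width'],s['wrist_force'])
env.movel([.6025,-.0001,.13],F,rate=.15); env.pause(.2); s=env.sense(); print(s['ee_pos'],s['gripper_width'],s['wrist_force'],s['moment'],s['t'])
im,d,W,*cam=snap('wrist','held.png'); np.savez('held.npz',im=im,d=d,K=cam[0],R=cam[1],e=cam[2])
print(s['tcp_rot'])
```

```text
[ 0.6034 -0.      0.0512] 5.475
[ 0.6031 -0.0001  0.0037] [-0.4506 -0.3554  0.1918]
[ 0.6025 -0.0001  0.003 ] 0.0004793094910901738 [-0.0078 -0.1189 -0.1656]
[ 0.6019 -0.0002  0.129 ] 0.0009285391897039367 [-0.4586 -0.3785 -0.2586] [-0.0877  0.061  -0.0454] 8.8417
[[ 0.1442 -0.0017  0.9895]
 [-0.9895 -0.0004  0.1442]
 [ 0.0001 -1.     -0.0018]]
```

View pics/held.png

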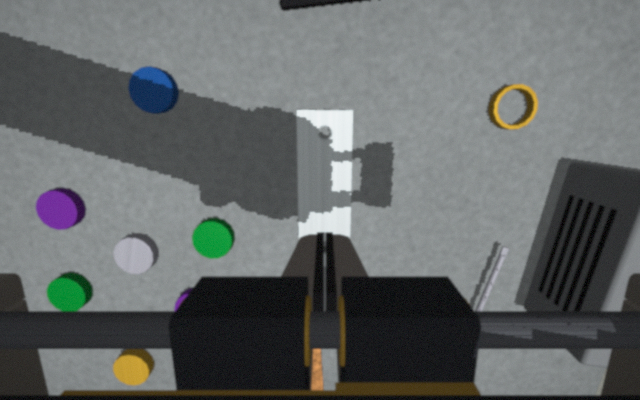

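The gripper shut to 0 mm and the plate hasn't moved; it still lies at rows 110–235, columns 297–352. So the fingers closed above it. I'll use the wrist depth image to see where the tips really are.

Run:
```python
from h import *
np.set_printoptions(precision=4,suppress=True)
i=viewer.camera_info('wrist');T=i['T_tool_cam']
for fn,cols in(('held.npz',(310,316,322,328,334)),('wcar.npz',(228,232,236,416,420,424))):
    f=np.load(fn);d=f['d'];K=f['K']
    for c in cols:
        for r in range(228,300,8):
            z=d[r,c]
            if 0<z<.25:
                p=T@[(c-K[0,2])/K[0,0]*z,-(r-K[1,2])/K[1,1]*z,-z,1]; print(fn,r,c,z,p[:3])
                break
        z=d[270,c]; print('   r270',z, (T@[(c-K[0,2])/K[0,0]*z,-(270-K[1,2])/K[1,1]*z,-z,1])[:3])
f=np.load('held.npz'); print(f['d'][200:260:4,345])
effector.release()
```

```text
held.npz 236 310 0.17699262 [-0.0092 -0.0337 -0.0069]
   r270 0.13496815 [-0.0106 -0.0767 -0.0051]
held.npz 236 316 0.17605987 [-0.0095 -0.0346 -0.0038]
   r270 0.13585703 [-0.0102 -0.0759 -0.0028]
held.npz 236 322 0.17408894 [-0.0102 -0.0365 -0.0007]
   r270 0.13529976 [-0.0105 -0.0764 -0.0004]
held.npz 236 328 0.17353474 [-0.0103 -0.037   0.0024]
   r270 0.1364919 [-0.01   -0.0753  0.002 ]
held.npz 236 334 0.17634544 [-0.0094 -0.0343  0.0055]
   r270 0.13507615 [-0.0106 -0.0766  0.0043]
wcar.npz 236 228 0.17387976 [-0.0102 -0.0367 -0.0482]
   r270 0.16305448 [ 0.0017 -0.0509 -0.0452]
wcar.npz 236 232 0.17401072 [-0.0102 -0.0366 -0.0462]
   r270 0.16995922 [ 0.0047 -0.0446 -0.0452]
wcar.npz 236 236 0.17832291 [-0.0087 -0.0325 -0.0453]
   r270 0.17800201 [ 0.0082 -0.0372 -0.0453]
wcar.npz 236 416 0.17362857 [-0.0103 -0.0369  0.0468]
   r270 0.17269368 [ 0.0059 -0.042   0.0466]
wcar.npz 236 420 0.17397591 [-0.0102 -0.0366  0.0489]
   r270 0.1649543 [ 0.0025 -0.0491  0.0464]
wcar.npz 236 424 0.17701833 [-0.0091 -0.0337  0.0519]
   r270 0.15925583 [ 0.     -0.0544  0.0467]
[0.3242 0.3254 0.3275 0.3293 0.3266 0.3308 0.3308 0.3319 0.3334 0.1767
 0.     0.1647 0.1593 0.1544 0.1497]
```

The depth image puts the real fingertips about 33 mm behind the reported TCP, which explains the empty grasp at TCP z=0.003 with no contact force. I'll apply that offset and lower in steps while watching the force.

```bash
cat >> h.py <<'E'
OFF=.0330  # real tips lie this far behind the reported TCP
def down(xy,F,ztip,z0,step=.004,fmax=6,rate=.08):
    "descend to tip height ztip, stopping on a rise of vertical force"
    env.movel([*xy,z0-OFF],F,rate=.15); env.pause(.15); f0=env.sense()['wrist_force'][2]; z=z0
    while z>ztip+1e-6:
        z=max(z-step,ztip); env.movel([*xy,z-OFF],F,rate=rate); s=env.sense()
        if abs(s['wrist_force'][2]-f0)>fmax: print('contact at tip',z,s['ee_pos'],s['wrist_force']-f0); return z
    return z
E
python3 - <<'E'
from h import *
np.set_printoptions(precision=4,suppress=True)
F=fr(-81.7); xy=[.6025,-.0001]
env.movel([*xy,.05-OFF],F,rate=.15)
z=down(xy,F,.003,.022,step=.006); env.pause(.2); s=env.sense(); print(z,s['ee_pos'],s['wrist_force'],s['t'])
effector.grasp(40); s=env.sense(); print(s['ee_pos'],s['gripper_width'],s['wrist_force'])
env.movel([*xy,z-OFF+.03],F,rate=.1)
env.movel([*xy,.13-OFF],F,rate=.2);env.pause(.2); s=env.sense(); print(s['ee_pos'],s['gripper_width'],s['wrist_force'],s['moment'],s['t'])
im,d,W,*cam=snap('wrist','held2.png'); np.savez('held.npz',im=im,d=d,K=cam[0],R=cam[1],e=cam[2])
E
```

```text
0.003 [ 0.6026 -0.0001 -0.0299] [ 0.5992 -0.0167  0.018 ] 12.85
[ 0.6021 -0.0002 -0.03  ] 0.04954364732663672 [-1.4174 -0.414   1.2849]
[ 0.6013 -0.0001  0.0952] 0.04998147028641498 [ 0.0809 -0.1936 -2.9694] [-0.0299  0.0801 -0.0098] 14.8417
```

View pics/held2.png

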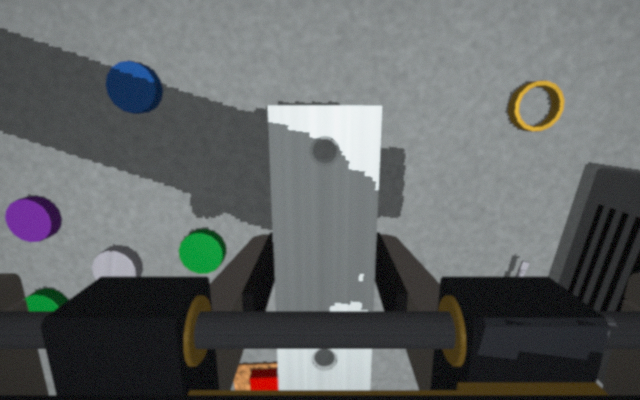

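The carrier is held at width 50 mm and the wrist reads about 3 N. The holes show at about (325,150) and (325,357). I'll find them in the tool frame.

Run:
```python
from h import *
np.set_printoptions(precision=4,suppress=True)
T=viewer.camera_info('wrist')['T_tool_cam']
f=np.load('held.npz');d=f['d'];K=f['K'];im=f['im']; g=cv2.cvtColor(im,cv2.COLOR_RGB2GRAY)
def ray(u,v,ty):
    r=T[:3,:3]@[(u-K[0,2])/K[0,0],-(v-K[1,2])/K[1,1],-1]; return T[:3,3]+r*(ty-T[1,3])/r[1]
for (u0,v0) in((325,150),(325,357)):
    s=g[v0-20:v0+21,u0-20:u0+21].astype(np.uint8)
    loc=cv2.medianBlur(s,3); e=[]
    ell=None
    th=(np.median(loc[:, :5])+loc[16:25,16:25].min())/2
    m=blob(loc<th,(20,20)); v,u=np.nonzero(m); 
    c=(u0-20+(u.min()+u.max())/2, v0-20+(v.min()+v.max())/2)
    print('hole px',c,'ext',u.max()-u.min()+1,v.max()-v.min()+1,'tool',ray(*c,-.046))
# plate depth in the tool frame
for u,v in((290,250),(350,250),(325,120),(300,380),(350,380)):
    z=d[v,u]; print((T@[(u-K[0,2])/K[0,0]*z,-(v-K[1,2])/K[1,1]*z,-z,1])[:3])
cv2.imwrite('pics/hh.png',cv2.resize(np.hstack([im[125:175,300:350],im[332:382,300:350]])[:,:,::-1],None,fx=8,fy=8,interpolation=cv2.INTER_CUBIC))
# bed in tool frame of its picture
b=np.load('wbed.npz'); Rt=b['R']@T[:3,:3].T; et=b['e']-Rt@T[:3,3]
for p in((.5595,.3039,.034),(.5869,.1973,.034)): print('dowel tool',Rt.T@(np.array(p)-et))
b=np.load('wcar.npz'); Rt=b['R']@T[:3,:3].T; et=b['e']-Rt@T[:3,3]
for p in((.5944,.0543,.016),(.6105,-.0545,.016)): print('hole tool',Rt.T@(np.array(p)-et)); 
print(et)
```

```text
hole px (np.float64(324.0), np.float64(151.0)) ext 25 23 tool [-0.0539 -0.046   0.0004]
hole px (np.float64(325.0), np.float64(351.5)) ext 41 30 tool [ 0.0504 -0.046   0.0008]
[-0.0062 -0.0455 -0.0161]
[-0.0057 -0.0441  0.013 ]
[-0.0674 -0.0445  0.0008]
[ 0.0692 -0.0448 -0.0127]
[ 0.0709 -0.0429  0.0145]
dowel tool [-0.0531  0.114   0.0016]
dowel tool [0.0569 0.1139 0.0016]
hole tool [-0.0541  0.114   0.001 ]
hole tool [0.0559 0.1139 0.0011]
[0.6012 0.0005 0.13  ]
```

View pics/hh.png

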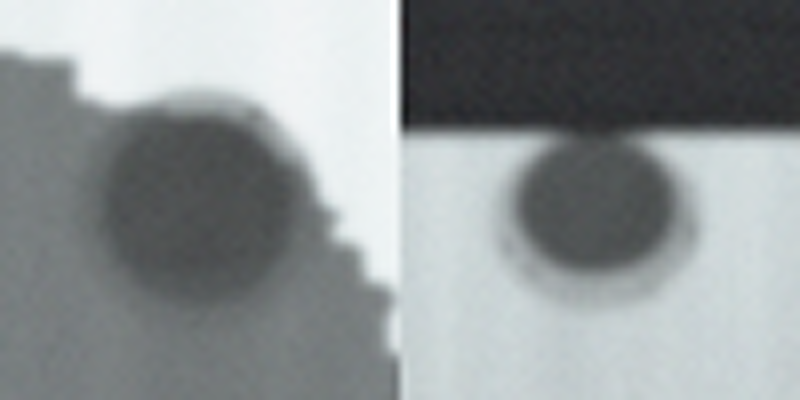

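Run:
```python
from h import *
np.set_printoptions(precision=4,suppress=True)
F=fr(-75.6); t=np.array([.5727,.2508])
env.movel([*t,.10-OFF],F,rate=.2); env.movel([*t,.045-OFF],F,rate=.12); env.pause(.4)
s=env.sense(); err=s['ee_pos'][:2]-t; yaw=np.degrees(np.arctan2(s['tcp_rot'][1,0],s['tcp_rot'][0,0])); print(s['ee_pos'],err,yaw,s['t'])
f0=s['wrist_force'].copy(); m0=s['moment'].copy()
for z in [.040,.037,.034,.031,.028,.025,.022,.019,.016,.0135,.012,.011]:
    env.movel([*t,z-OFF],F,rate=.05); env.pause(.05); s=env.sense(); df=s['wrist_force']-f0
    print(z,s['ee_pos'],df,s['moment']-m0,s['gripper_width'])
    if np.abs(df).max()>10: print('STOP'); break
print(s['t'])
```

```text
[0.5729 0.251  0.0124] [0.0002 0.0002] -75.59523041594969 17.325
0.04 [0.5725 0.2507 0.0067] [ 0.4349 -0.1155  0.0784] [0.0162 0.0126 0.0384] 0.04965270034402007
0.037 [0.5726 0.2507 0.0039] [ 0.2645  0.1557 -0.1542] [0.0395 0.1142 0.0961] 0.049384372477208574
0.034 [0.5726 0.2508 0.0009] [-0.6049  0.3769 -0.174 ] [0.0233 0.063  0.0245] 0.049392702039739396
0.031 [ 0.5726  0.2507 -0.0022] [-0.2328 -0.9372  0.2338] [-0.0001  0.0483  0.1204] 0.04997775076407173
0.028 [ 0.5726  0.2508 -0.0051] [-0.3042  0.0742 -0.8083] [0.0392 0.0352 0.0842] 0.04950663650319318
0.025 [ 0.5726  0.2507 -0.0082] [-0.9575 -0.0842  0.6406] [0.03   0.0444 0.1013] 0.049512681459098755
0.022 [ 0.5726  0.2508 -0.0111] [-0.4762 -0.9394  0.6155] [-0.0255 -0.0057  0.0597] 0.049454712880800625
0.019 [ 0.5726  0.2508 -0.0141] [-0.9603 -0.4617 -0.1258] [0.0402 0.015  0.0313] 0.049625295322018294
0.016 [ 0.5726  0.2507 -0.0171] [-0.4509  0.7246 -0.5813] [0.0725 0.1032 0.0108] 0.0494613225896307
0.0135 [ 0.5726  0.2508 -0.0196] [-0.0697 -0.8474  0.1743] [0.0442 0.0707 0.0223] 0.049855581212020585
0.012 [ 0.5727  0.2508 -0.021 ] [-0.2579  0.0709  0.9502] [0.027  0.0596 0.0411] 0.04978434575508709
0.011 [ 0.5727  0.2508 -0.022 ] [-0.6325 -0.6095 -0.634 ] [-0.0249  0.009   0.0546] 0.049491556455667406
20.925
```

It went down with no contact forces. Releasing, checking it from above, then viewing the brass disc.

Run:
```python
from h import *
np.set_printoptions(precision=4,suppress=True)
F=fr(-75.6); t=[.5727,.2508]
effector.release(); env.movel([*t,.05-OFF],F,rate=.12); env.movel([*t,.148],F,rate=.25); env.pause(.3)
im,d,W,*cam=snap('wrist','bed2.png'); np.savez('bed2.npz',im=im,d=d,K=cam[0],R=cam[1],e=cam[2])
b=blob((W[...,2]>.018)&(W[...,2]<.03),proj([*t,.024],*cam)); print(rect(b,.024,*cam))
for xy in [(.565,.28),(.5727,.2508),(.58,.22),(.59,.24),(.553,.26)]:
    u,v=np.round(proj([*xy,.024],*cam)).astype(int); print(W[v,u])
env.reach([.421,-.2285,.128],F); env.pause(.3)
im,d,W,*cam=snap('wrist','brass.png'); np.savez('brass.npz',im=im,d=d,K=cam[0],R=cam[1],e=cam[2])
hsv=cv2.cvtColor(im,cv2.COLOR_RGB2HSV); H,S,V=[hsv[...,i].astype(int) for i in range(3)]
b=blob((H>15)&(H<32)&(S>90)&(V>50),proj([.421,-.2285,.014],*cam)); print('brass',b.sum(),rect(b,.014,*cam),env.sense()['ee_pos'],env.sense()['t'])
a=cv2.imread('pics/bed2.png');c=cv2.imread('pics/brass.png')
cv2.imwrite('pics/w3.png',np.hstack([a[:,120:520],c[:,120:520]]))
```

```text
(array([0.5725, 0.254 ]), array([0.5735, 0.2503]), array([148.3,  49.8]), -75.72341632843018)
[0.5655 0.2795 0.0219]
[0.5729 0.2507 0.0232]
[0.5798 0.2199 0.0223]
[0.5899 0.2394 0.0224]
[0.5528 0.2595 0.0224]
brass 1381 (array([ 0.4211, -0.2279]), array([ 0.421 , -0.2283]), array([39.7, 38.8]), -48.06208801269531) [ 0.4212 -0.2283  0.128 ] 25.3583
```

View pics/w3.png

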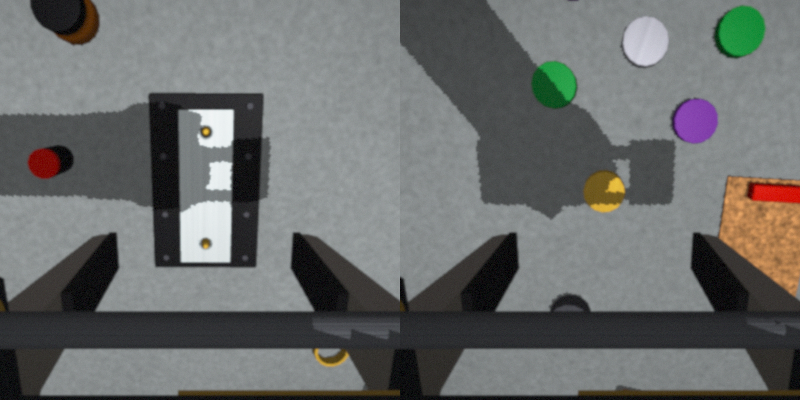

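The carrier lies flat over both dowels (left half, dowels showing at about (205,132) and (205,243); uniform height). The brass disc is at about (605,191) in the right half. Grasping and placing it.

```bash
cat >> h.py <<'E'
def pick(xy,F,ztip=.003,squeeze=30,up=.1):
    env.movel([*xy,.05-OFF],F,rate=.2); z=down(xy,F,ztip,.022,step=.01); env.pause(.2)
    print('pre',env.sense()['ee_pos']); effector.grasp(squeeze); env.movel([*xy,up-OFF],F,rate=.2)
    s=env.sense(); print('held',s['gripper_width'],s['wrist_force'],s['t'])
def place(xy,F,ztip,above=.1,back=.1):
    env.reach([*xy,above-OFF],F); env.movel([*xy,ztip+.012-OFF],F,rate=.15); env.pause(.3)
    s=env.sense(); f0=s['wrist_force'].copy(); print('over',s['ee_pos'],s['gripper_width'])
    z=ztip+.012
    while z>ztip-.0005:
        z-=.002; env.movel([*xy,z-OFF],F,rate=.05); f=env.sense()['wrist_force']-f0
        if abs(f[2])>4: break
    env.pause(.2); s=env.sense(); print('set',z,s['ee_pos'],s['wrist_force']-f0)
    effector.release(); env.movel([*xy,z+.03-OFF],F,rate=.1); env.movel([*xy,back-OFF],F,rate=.25); print(env.sense()['t'])
E
python3 - <<'E'
from h import *
np.set_printoptions(precision=4,suppress=True)
F=fr(-75.6)
pick([.4211,-.2281],F,up=.13)
place([.5730,.2507],F,.027,above=.13,back=.148+OFF); env.pause(.2)
im,d,W,*cam=snap('wrist','bed3.png'); np.savez('bed3.npz',im=im,d=d,K=cam[0],R=cam[1],e=cam[2])
hsv=cv2.cvtColor(im,cv2.COLOR_RGB2HSV); H,S,V=[hsv[...,i].astype(int) for i in range(3)]
b=blob((H>15)&(H<32)&(S>90)&(V>50),proj([.573,.2507,.038],*cam)); print('brass',b.sum(),rect(b,.038,*cam),np.nanmedian(W[b][:,2]),np.nanpercentile(W[b][:,2],[5,95]),env.sense()['ee_pos'])
cv2.imwrite('pics/bed3c.png',im[60:300,200:450,::-1])
E
```

```text
pre [ 0.4212 -0.2282 -0.0299]
held 0.0390045347406662 [ 1.0591  0.0867 -1.6278] 28.925
over [0.5734 0.2511 0.0068] 0.03908178201356258
set 0.024999999999999988 [ 0.5733  0.2508 -0.006 ] [-3.9281 -0.8019 15.0283]
35.75
brass 1359 (array([0.5735, 0.251 ]), array([0.5736, 0.251 ]), array([38.2, 37.6]), 76.05579376220703) 0.03658054884257722 [0.0352 0.0378] [0.5721 0.2503 0.1463]
```

View pics/bed3c.png

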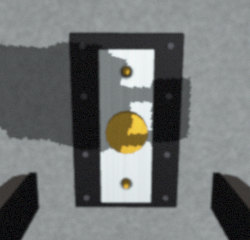

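The brass disc measures (0.5735, 0.2510) against a dowel midpoint of (0.5732, 0.2506). It lies flat and centred, at about (126,132) in the crop. Next the gauge.

Run:
```python
from h import *
np.set_printoptions(precision=4,suppress=True)
F=fr(-75.6)
env.reach([.423,.239,.154],F); env.pause(.3)
im,d,W,*cam=snap('wrist','gauge.png')
hsv=cv2.cvtColor(im,cv2.COLOR_RGB2HSV); H,S,V=[hsv[...,i].astype(int) for i in range(3)]
b=blob(((H<8)|(H>172))&(S>140)&(V>50),proj([.423,.239,.04],*cam)); r=rect(b,.04,*cam); print('gauge',b.sum(),r,np.nanmedian(W[b][:,2]),env.sense()['ee_pos'])
g=(r[0]+r[1])/2
assert np.hypot(*(g-[.423,.239]))<.005 and abs(r[2]-28).max()<4
env.movel([*g,.07-OFF],F,rate=.2); z=down(g,F,.012,.06,step=.016); env.pause(.2); print('pre',z,env.sense()['ee_pos'])
effector.grasp(25); env.movel([*g,.13-OFF],F,rate=.2); s=env.sense(); print('held',s['gripper_width'],s['wrist_force'],s['t'])
place([.5732,.2507],F,.0505,above=.13,back=.17+OFF); env.pause(.2)
im,d,W,*cam=snap('wrist','bed4.png')
hsv=cv2.cvtColor(im,cv2.COLOR_RGB2HSV); H,S,V=[hsv[...,i].astype(int) for i in range(3)]
b=blob(((H<8)|(H>172))&(S>140)&(V>50),proj([.573,.2507,.078],*cam)); print('gauge',b.sum(),rect(b,.078,*cam),np.nanmedian(W[b][:,2]))
cv2.imwrite('pics/bed4c.png',im[60:300,200:450,::-1])
```

```text
gauge 653 (array([0.4236, 0.2417]), array([0.4232, 0.2417]), array([26.9, 26.4]), 78.75169372558594) 0.038590689972082204 [0.4237 0.2387 0.1538]
pre 0.012 [ 0.4236  0.2418 -0.0208]
held 0.027673517292352307 [-1.2707 -0.08   -1.0369] 41.1083
over [0.5737 0.251  0.0304] 0.02757904878453588
set 0.04849999999999999 [0.5734 0.2508 0.017 ] [-2.6854 -1.235  10.078 ]
46.7417
gauge 723 (array([0.5738, 0.251 ]), array([0.5738, 0.251 ]), array([26.3, 25.9]), 77.50476837158203) 0.07651592529728096
```

View pics/bed4c.png

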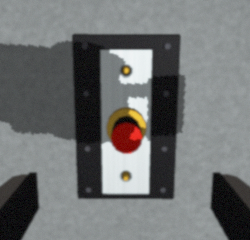

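The gauge stands upright and centred: its top is at (0.5738, 0.2510), showing at about (127,136) in the crop, with the brass rim visible around it. Next, the pad and the steel disc.

Run:
```python
from h import *
np.set_printoptions(precision=4,suppress=True)
def view(p,yaw,fn,h):
    env.reach([*p,h],fr(yaw)); env.pause(.35); im,d,W,*cam=snap('wrist',fn)
    hsv=cv2.cvtColor(im,cv2.COLOR_RGB2HSV); return im,W,cam,[hsv[...,i].astype(int) for i in range(3)]
im,W,cam,(H,S,V)=view([.59,-.242],-78.7,'pad.png',.132)
a=np.radians(-78.7); u=np.array([np.cos(a),np.sin(a)])
st=[]
for k in(-1,1):
    b=blob(((H<6)|(H>174))&(S>170)&(V>40),proj([*(np.array([.59,-.242])+k*.053*u),.018],*cam)); r=rect(b,.018,*cam); print('stop',b.sum(),r); st.append(r[1])
b=blob((S>60)&((H<25)|(H>170))&(V>40),proj([.59,-.242,.004],*cam)); print('pad',rect(b,.004,*cam)); print((st[0]+st[1])/2,np.degrees(np.arctan2(*(st[1]-st[0])[::-1])), np.linalg.norm(st[1]-st[0]))
im,W,cam,(H,S,V)=view([.423,-.093],0,'steel.png',.128)
b=blob((S<35)&(V>100)&(W[...,2]>.009),proj([.423,-.093,.014],*cam)); print('steel',b.sum(),rect(b,.014,*cam),np.nanmedian(W[b][:,2]),env.sense()['ee_pos'],env.sense()['joint_positions'],env.sense()['t'])
a=cv2.imread('pics/pad.png');c=cv2.imread('pics/steel.png')
cv2.imwrite('pics/w4.png',np.hstack([a[:,120:520],c[:,120:520]]))
```

```text
stop 906 (array([ 0.5801, -0.1889]), array([ 0.5799, -0.1894]), array([48.7, 15. ]), 11.325244903564453)
stop 819 (array([ 0.6   , -0.2903]), array([ 0.5997, -0.2903]), array([47.9, 16.6]), 11.325818061828613)
pad (array([ 0.5897, -0.2383]), array([ 0.5904, -0.242 ]), array([130.6,  89.9]), -78.72174835205078)
[ 0.5898 -0.2398] -78.91039415195117 0.10279995674766662
steel 685 (array([ 0.4302, -0.0938]), array([ 0.431 , -0.0935]), array([38.6, 20.7]), 86.84324645996094) 0.012639688736969135 [ 0.4232 -0.0934  0.1278] [-0.3947  0.1845  0.5973  2.1915 -0.1432  0.8025  1.8645] 50.4917
```

View pics/w4.png

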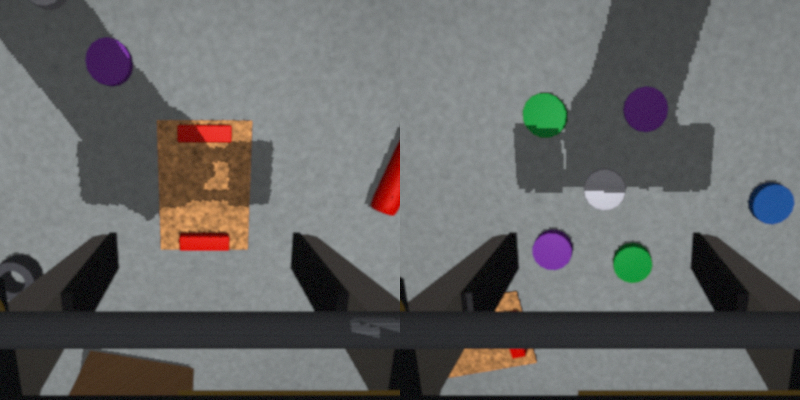

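Left half, pad: the stops are at about (204,133) and (204,242). Right half, steel disc: it is half in shadow at about (604,189), with 25 mm or more of room on both jaw sides. I'll get its centre from height and grey colour, then move it.

Run:
```python
from h import *
np.set_printoptions(precision=4,suppress=True)
im,d,W,*cam=snap('wrist')
b=blob((W[...,2]>.007)&(W[...,2]<.02),proj([.423,-.093,.014],*cam)); r=rect(b,.014,*cam); print('steel',b.sum(),r)
g=r[1]; assert abs(r[2]-40).max()<3 and np.hypot(*(g-[.423,-.093]))<.006
pick(g,fr(0),up=.13)
place([.5902,-.242],fr(-78.7),.007,above=.13,back=.132+OFF); env.pause(.3)
im,d,W,*cam=snap('wrist','pad2.png')
b=blob((W[...,2]>.0115)&(W[...,2]<.026),proj([.59,-.242,.018],*cam)); r=rect(b,.018,*cam); print('steel',b.sum(),r,np.nanpercentile(W[b][:,2],[5,50,95]),env.sense()['t'])
env.reach([.45,.0,.25],fr(-40)); env.pause(.3)
im,*_=snap('top','end.png'); snap('scene','ends.png')
a=cv2.imread('pics/pad2.png')[60:300,200:450]; c=cv2.imread('pics/end.png')[90:330,150:500]; e=cv2.imread('pics/ends.png')[60:400,100:560]
top=np.hstack([a,c]); o=np.zeros((580,600,3),np.uint8); o[:240]=top; o[240:,:460]=e; cv2.imwrite('pics/fin.png',o)
```

```text
steel 1365 (array([ 0.4218, -0.0932]), array([ 0.4224, -0.093 ]), array([39.3, 38.5]), -0.06491851806640625)
pre [ 0.4225 -0.0931 -0.0299]
held 0.03901664348562923 [-0.0412  0.291  -2.0531] 54.1083
over [ 0.5907 -0.242  -0.0133] 0.03899385925410004
set 0.005000000000000001 [ 0.5905 -0.2422 -0.026 ] [-5.0338  1.9581 15.74  ]
60.1583
steel 1364 (array([ 0.5907, -0.2408]), array([ 0.5907, -0.2408]), array([39.2, 38.4]), -78.69346714019775) [0.0153 0.0166 0.0177] 60.5083
```

View pics/fin.png

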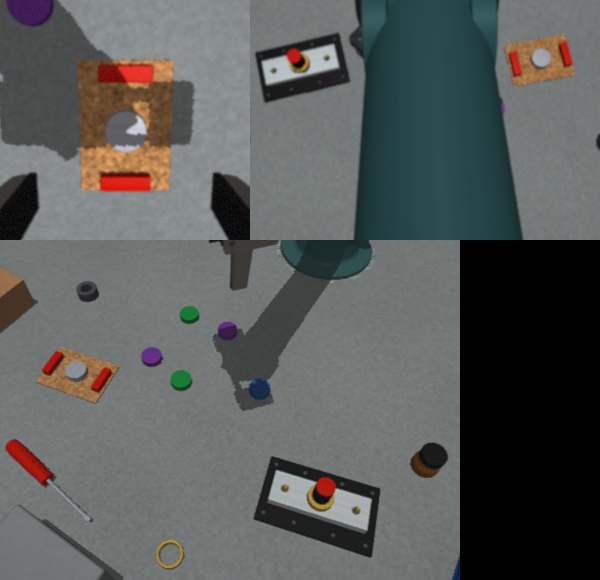

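All placements check out in the final views, so I'm handing in.

```bash
python3 -c "
from h import *
print(env.sense()['t']); workorder.finish_job()"
```

```text
62.0667
the job is handed in; nothing more can be done
```

The job is done and handed in at 62 s of the 112 s allowed, in the order asked. `finish_job` gives no verdict, so the results below are my own camera checks.

| Item | Where it ended up | Check |
|---|---|---|
| Carrier | Flat on the bed, over both dowels | Heights uniform within about 1 mm; no contact force on the way down |
| Brass disc | (0.5735, 0.2510) | About 0.5 mm from the dowel midpoint (0.5732, 0.2506) |
| Gauge | Upright on the brass disc | Top at (0.5738, 0.2510), about 0.3 mm off the disc's centre |
| Steel disc | Flat on the cork pad at (0.5907, -0.2408) | About 1.2 mm from the pad centre measured from its outline (0.5904, -0.242) |
| Blue disc and look-alikes | Not handled | In their places in the final pictures, by eye |

Three checks failed or disagreed:
- **First grasp:** the first attempt on the carrier closed on nothing. Wrist depth showed the fingertips about 33 mm behind the reported TCP. I corrected for this, and every later grasp held.
- **Pad stops:** the two stops measured 103 mm apart instead of 106 mm, probably because the side face of one stop shows in the picture. I used the pad outline, which matched its given size, for the centre.
- **Wrist camera heights:** these read about 1.5 mm low throughout, within the stated calibration error.

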